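# Strip the tube rotator's bar and put its parts away

## Task

Strip the tube rotator for cleaning. First turn its click-stop speed dial back to standby (the green dot, one click up from the off end stop); then slide the red stop collar off the free end of the bar and slide every octagonal carrier ring off after it, laying collar and carriers in one layer in the open drawer of the storage unit. When all are in, push the drawer fully shut, and leave the other things on the bench where they are.

Things in the scene. Friction and masses are not known exactly. Their poses are not given: they have to be found in the camera images.
- rotator: Tube rotator, fixed to the bench: a white motor housing 120 x 120 x 140 mm high, with a horizontal steel bar 16 mm thick sticking out of one side. Origin at the centre of the housing's underside on the bench; z up; the bar runs along its own -y at 130 mm above the bench, from the housing face (y = -60 mm) to its free end (y = -300 mm), with a 34 mm wide fixed shoulder on its first 10 mm
- bar_tip (a point): centre of the free end of the bar (130 mm above the bench); the axes are those of the rotator, so that the bar lies on the +y side of this point and things come off toward -y
- dial (a joint): click-stop speed dial on top of the housing; rad, grows clockwise seen from above. Four notches: 0 = off (end stop, white dot), 0.5 = standby (green dot), 1.0 = slow (yellow dot), 1.5 = fast (red dot, other end stop). Sprung: let go, it snaps into the nearest notch (unless left almost exactly midway); 0.05 to 0.1 N m clicks it over. Starts at slow or fast
- dial_grip (a point): on the dial's upright axis, at the height to grip, in the middle of its black bar grip (48 mm long, 14 mm wide, 26 mm high, from 11 mm above to 13 mm below this point, where a 50 mm wide round skirt begins). The axes turn with the dial: x lies along the bar grip, and the white pointer line is on its -x end
- stop_collar: red octagonal stop collar, 44 mm across flats, 34 mm long, with a hole 21 mm across flats, 0.10 kg; origin at its centre, own y along the hole, flats facing its own +-x and +-z. It hangs loose on the bar (slides freely, centre 2.5 mm below the bar axis) as the outermost part. In the drawer its centre stands 22 mm above the floor
- drawer_unit: loose grey desktop storage unit, 200 x 280 x 88 mm high, 2.5 kg, one blue-fronted drawer that opens toward its own -x. Origin at the centre of its underside, z up
- drawer (a joint): drawer slide, m: 0 = fully shut (front panel against the unit), 0.17 = fully open; starts 0.15 to 0.17 open; slides with about 1.2 N friction and stays where it is left
- drawer_floor (a point): centre of the drawer's inner floor, 13 mm above the bench; moves with the drawer; axes as the drawer unit. The inside measures 160 mm in x and 245 mm in y; inner walls 45 mm high, blue front panel up to 73 mm above this floor. Things must stay below 66 mm above this floor to pass under the unit's top, so one layer only
- drawer_pull (a point): middle of the outer (-x) face of the 100 mm wide, 10 mm high aluminium lip on the drawer front, 58 mm above the bench; push here toward the unit's +x to shut the drawer
- lab_timer: small white bench timer with coloured keys, 62 x 68 x 20 mm, a bystander; origin at the centre of its underside
- bottle_ethanol: clear bottle with a blue cap, 69 x 69 x 144 mm, a bystander at the back; origin at the centre of its underside
- carrier_0: blue octagonal tube carrier ring, 56 mm across flats, 38 mm long, with a hole 26 mm across flats, 0.12 kg; may be absent. Origin at its centre, own y along the hole, flats facing its own +-x and +-z. At the start it hangs loose on the bar (slides freely, centre 5 mm below the bar axis). On its side in the drawer its centre is 28 mm above the floor
- carrier_1: orange octagonal tube carrier ring, 56 mm across flats, 38 mm long, with a hole 26 mm across flats, 0.12 kg; may be absent. Origin at its centre, own y along the hole, flats facing its own +-x and +-z. At the start it hangs loose on the bar (slides freely, centre 5 mm below the bar axis). On its side in the drawer its centre is 28 mm above the floor
- carrier_2: green octagonal tube carrier ring, 56 mm across flats, 38 mm long, with a hole 26 mm across flats, 0.12 kg; may be absent. Origin at its centre, own y along the hole, flats facing its own +-x and +-z. At the start it hangs loose on the bar (slides freely, centre 5 mm below the bar axis). On its side in the drawer its centre is 28 mm above the floor
- carrier_3: grey octagonal tube carrier ring, 56 mm across flats, 38 mm long, with a hole 26 mm across flats, 0.12 kg; may be absent. Origin at its centre, own y along the hole, flats facing its own +-x and +-z. At the start it hangs loose on the bar (slides freely, centre 5 mm below the bar axis). On its side in the drawer its centre is 28 mm above the floor
There are look-alikes about, which are no part of the job. Of the things like the stop_collar, leave any that is yellow; of the rest the smaller one is meant.

How it is judged:
By the outcome, as a careful person would: the job done as asked, in the order asked, and still so for the second after the job is handed in, with the robot touching nothing.
Of carrier_0, carrier_1, carrier_2, carrier_3 only 2 to 4 are there at a start; the rules pass over those that are not, and their reading is None.
At some moment in a run one of drawer_unit may be knocked a few centimetres aside while the robot is not near it.
Once in a run the grip may slacken for a moment while it holds something.
It also fails if it takes over 210 s, if anything falls off the work surface, if the arm or the gripper's body presses on something with over 40 N, if the wrist force passes 120 N, or if a joint passes its speed limit or range.

## Robot

A 6-joint arm with a two-finger parallel gripper is mounted at the origin on a cart in front of the work surface, level with it; the furniture and walls round the work are solid. World frame = base frame: x ahead of the robot, y to its left, z up, the work surface at z = 0. Lengths are in m, angles in rad, forces in N, time in s.
With the tool pointing down it reaches from about 0.275 to 0.725 m from the base axis. Payload 15.9 kg.
Tool frame: the origin (TCP) lies at the very end of the fingers, on their centre line; the grasp point (between the pads) lies 19 mm behind it; z points along the fingers, y is the direction in which the jaws open and shut (so a half turn about z gives the same grasp; the last joint's range is limited). The gripper opens to 85 mm and grips with 20 to 120 N. Pads are 22 mm wide; open, the fingers measure 114 mm over their backs; the gripper's body (76 mm by 85 mm) begins 54 mm behind the grasp point. The pads swing forward as they close: fully open they stand 13 mm farther back than shut.
Start: joints at [1.187, 0.213, -0.034, 1.323, 0, 1.571], TCP at [0.187, 0.464, 0.231] pointing down, gripper open.
Joint ranges: [-2.98, 2.98], [-0.74, 1.72], [-1.14, 1.35], [-2.1, 2.04], [-1.57, 1.44], [-3.14, 3.14]. Speed limits (rad/s): [1.89, 1.89, 2.39, 2.57, 3.14, 3.14].

## Interface

Orientations are given as a unit quaternion [w, x, y, z].
In Python, from cell import robot gives the robot as it stands.
- The arm moves only by the shell command python3 -m inch 'ROWS' [FORCE]. ROWS is JSON, a list of rows, each an object with "twist": the turn, a rotation vector about the tool's x, y, z in degrees, a list of three; "slide": the shift along the tool's x, y, z in mm, a list of three; "fingers": the gripper command: -1 is fully open, 1 is shut, values between are in proportion. A call has 1 to 12 rows; each row shifts and turns the commanded pose from where the row before left it, along the tool's axes as they then stand; what a row does not reach is not made up. A row lasts 1/12 s, in which the tool goes at most 41.7 mm and 7.16 degrees, less where a joint would pass 70% of its speed; a pose out of reach is approached as far as the arm can. A call is refused whole if a number of a shift passes 41.7 or a number of a turn 7.16, either way. A call with a gripper value outside its range is refused whole. The fingers move at their own pace and stop on an object; FORCE is the grip in N (left out, the last holds). Time passes only in rows, so rows that do not move let the fingers close. It gives the time, the measured TCP pose, the force and the opening at its end, in the units of the state.
- robot.state(): the state, without advancing time (a new reading comes with each control period).
- robot.snapshot(name): name is "scene" or "top" or "wrist"; returns a dict with "img" (400x640x3 uint8, red, green, blue), "depth" (400x640 float32, m along the optical axis (not along the pixel's ray), 0 where there is no reading), "fov_y" (degrees; the focal length in pixels is half the picture's height over the tangent of half this angle, whatever the lens; pixels are square), "cx", "cy" (the principal point, pixels), "R" (3x3) and "t" (3): a world point X has camera coordinates R X + t; the wrist camera has in their place "mount" (4x4, takes a point from camera to tool coordinates, whose origin is the TCP and whose axes are the flange's). Camera axes: x right, y down, z forward; pixel columns grow to the right and rows downward; lengths in m; the calibration is good to about 2 mm. The wrist camera is an equidistant fisheye: a pixel r from the principal point sees the ray r / f radians off the axis. A picture is of the moment at which its call begins: read the wrist's pose just before it.
- robot.sign_off(): hands the job in, once; it reports no verdict.
The state is a dict: "time": time; "joint_positions": joint angles; "qvel": joint speeds; "tau": joint torques, N m; "position": TCP position; "orientation": TCP orientation; "wrist_force": force on the tool from outside, world axes, zero at the start; "moment": the same for the moment, N m; "gripper_width": finger opening in m.
Only numpy, scipy, OpenCV 4.12 (cv2) and the standard library are available. Lean on these libraries where they do the work, as an engineer would, in place of code of your own. Each camera call takes 0.05 s, during which the arm holds its last target. There are 200 camera calls.

## Working session

There is one attempt and no reset: what is moved stays moved. The work goes in short steps, Python scripts to look and compute and a shell command to move; the robot and the scene stay as the last step left them, time stands still between calls to the robot, and variables do not carry over. Pictures are saved under pics/ and viewed, on a budget of 14 in all, crops included, one or two more only if the job needs it, and the job is handed in when it is done.

```bash
ls; mkdir -p pics
cat > h.py <<'E'
import numpy as np, cv2
from cell import robot
from scipy.spatial.transform import Rotation as Rot
def snap(n):
    st=robot.state(); s=robot.snapshot(n); s['f']=200/np.tan(np.radians(s['fov_y'])/2)
    if n=='wrist':
        q=st['orientation']; T=np.eye(4); T[:3,:3]=Rot.from_quat([q[1],q[2],q[3],q[0]]).as_matrix(); T[:3,3]=st['position']
        C=T@s['mount']; s['Rc']=C[:3,:3]; s['o']=C[:3,3]
    else:
        s['Rc']=np.array(s['R']).T; s['o']=-s['Rc']@np.array(s['t'])
    s['n']=n
    return s
def ray(s,u,v):
    x=(u-s['cx'])/s['f']; y=(v-s['cy'])/s['f']
    if s['n']=='wrist':
        r=np.hypot(x,y)+1e-9; d=np.array([np.sin(r)*x/r,np.sin(r)*y/r,np.cos(r)])
    else: d=np.array([x,y,1.])
    return s['Rc']@d
def onz(s,u,v,z):
    d=ray(s,u,v); return s['o']+d*(z-s['o'][2])/d[2]
def pd(s,u,v):
    d=s['Rc'].T@ray(s,u,v); d=d/d[2]; return s['o']+s['Rc']@d*s['depth'][int(v),int(u)]
def cloud(s):
    V,U=np.mgrid[0:400,0:640]; x=(U-s['cx'])/s['f']; y=(V-s['cy'])/s['f']
    if s['n']=='wrist':
        r=np.hypot(x,y)+1e-9; t=np.tan(r)/r; x=x*t;y=y*t
    P=np.dstack([x,y,np.ones_like(x)])*s['depth'][...,None]
    return P@s['Rc'].T+s['o']
def save(name,img): cv2.imwrite('pics/'+name,img[...,::-1])
def tool():
    st=robot.state(); q=st['orientation']
    return Rot.from_quat([q[1],q[2],q[3],q[0]]).as_matrix(), np.array(st['position'])
def shift(target):
    R,p=tool(); return np.round(R.T@(np.array(target)-p)*1000,1)
E
python3 - <<'E'
from h import *
st=robot.state(); print(st)
for n in('scene','top'):
    s=snap(n); print(n,s['f'],s['cx'],s['cy'],s['o'].round(3),s['Rc'].round(2).tolist())
    save(n+'0.png',s['img']); np.savez(n+'0.npz',**{k:v for k,v in s.items()})
E
```

```text
pics
{'time': 0.0, 'joint_positions': array([ 1.18697875e+00,  2.13346675e-01, -3.50310052e-02,  1.32346699e+00,
       -1.84955424e-05,  1.57080750e+00]), 'qvel': array([ 4.84530281e-04, -3.86603118e-04, -9.53500931e-04,  8.57141672e-05,
       -8.72640284e-04,  6.59152793e-04]), 'tau': array([-1.35295202e-03, -6.86157846e+01,  4.87122703e+01,  1.72423467e-02,
       -3.18861123e-05, -2.55979558e-05]), 'position': array([0.18711983, 0.46332881, 0.23083203]), 'orientation': array([-9.08960389e-05,  1.90738444e-01,  9.81640755e-01, -5.16313751e-04]), 'wrist_force': array([-0.24643927,  0.0217475 ,  0.64253829]), 'moment': array([-0.01402411,  0.03226882,  0.03636047]), 'gripper_width': 0.08514931376142508}
scene 382.1597904911411 325.3204689678955 194.8240062630543 [ 0.153 -0.426  0.896] [[0.74, -0.51, 0.43], [-0.67, -0.58, 0.47], [0.01, -0.63, -0.77]]
top 447.545278899919 321.71719351033494 199.4178509835133 [0.351 0.032 1.399] [[0.03, -0.98, 0.18], [-1.0, -0.02, 0.02], [-0.01, -0.18, -0.98]]
```

View pics/scene0.png

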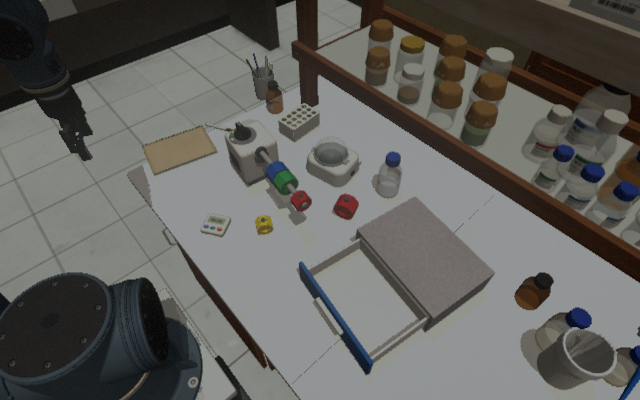

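View pics/top0.png

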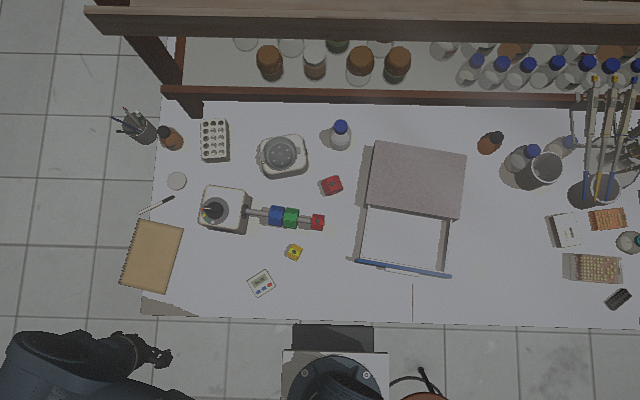

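The scene picture shows the rotator at (250,150) with blue and green carriers at (275,170) and (285,180). A red collar sits outermost on the bar at (300,200), and the open drawer is at (370,300).

Collar candidates in the top view:
- Red on the bar at (317,222)
- Red on the bench at (331,185)
- Yellow at (293,252), excluded by its colour

I'll compare the sizes of the two red ones and confirm in one crop.

Run:
```python
from h import *
def ld(n):
    d=dict(np.load(n+'0.npz',allow_pickle=True)); d['n']=n; d['f']=float(d['f']);return d
t=ld('top'); c=ld('scene')
for s in (t,c):
    hsv=cv2.cvtColor(s['img'],cv2.COLOR_RGB2HSV); P=cloud(s)
    print(s['n'])
    for nm,lo,hi in (('red',(170,120,60),(180,255,255)),('red2',(0,140,60),(5,255,255)),('blue',(105,120,50),(125,255,255)),('green',(50,90,40),(85,255,255)),('yel',(22,120,80),(35,255,255)),('orange',(8,170,120),(18,255,255))):
        m=cv2.inRange(hsv,lo,hi); n,l,st,ce=cv2.connectedComponentsWithStats(m)
        for i in range(1,n):
            if st[i,4]>25:
                q=P[(l==i)&(s['depth']>0)]
                print(nm,st[i].tolist(),ce[i].round(1),q.mean(0).round(3) if len(q) else None,'rng',np.percentile(q,[3,97],axis=0).round(3).tolist())
# housing top
P=cloud(t); m=(P[...,2]>.13)&(P[...,2]<.15)
v,u=np.where(m); k=(u>190)&(u<260)&(v>175)&(v<245); q=P[v[k],u[k]]; print('housing',cv2.minAreaRect(q[:,:2].astype(np.float32)),q[:,2].mean())
m=(P[...,2]>.08)&(P[...,2]<.096); v,u=np.where(m); k=(u>340)&(u<480)&(v>130)&(v<235); q=P[v[k],u[k]]; print('unit',cv2.minAreaRect(q[:,:2].astype(np.float32)),q[:,2].mean())
A=cv2.resize(t['img'][160:280,190:350],(640,480),interpolation=3)
B=cv2.resize(c['img'][110:240,190:360],None,fx=3.3,fy=3.3,interpolation=3)
save('crop1.png',cv2.resize(np.hstack([A[:429],B[:429]]),(800,290)))
```

```text
top
blue [552, 55, 13, 12, 113] [558.6  60.5] [ 0.92  -0.54   0.342] rng [[0.907, -0.553, 0.339], [0.933, -0.527, 0.346]]
blue [583, 55, 13, 13, 128] [589.1  60.9] [ 0.917 -0.614  0.348] rng [[0.903, -0.627, 0.344], [0.931, -0.599, 0.352]]
blue [523, 57, 13, 12, 113] [529.5  62.6] [ 0.915 -0.469  0.337] rng [[0.901, -0.483, 0.333], [0.929, -0.456, 0.341]]
blue [606, 58, 14, 13, 145] [612.7  63.8] [ 0.92  -0.684  0.33 ] rng [[0.904, -0.698, 0.327], [0.936, -0.668, 0.333]]
blue [635, 58, 5, 11, 42] [637.4  62.9] [ 0.924 -0.747  0.33 ] rng [[0.911, -0.753, 0.327], [0.938, -0.739, 0.333]]
blue [335, 120, 12, 12, 90] [340.4 125.4] [0.807 0.004 0.143] rng [[0.79, -0.013, 0.139], [0.824, 0.019, 0.147]]
blue [269, 205, 15, 19, 141] [275.2 213. ] [0.541 0.183 0.149] rng [[0.522, 0.164, 0.138], [0.562, 0.2, 0.157]]
blue [356, 259, 23, 5, 47] [365.8 261. ] [ 0.416 -0.08   0.085] rng [[0.411, -0.111, 0.081], [0.421, -0.054, 0.091]]
green [283, 208, 16, 20, 242] [290.1 217.3] [0.53  0.14  0.148] rng [[0.506, 0.122, 0.136], [0.556, 0.157, 0.156]]
yel [287, 244, 16, 17, 135] [294.2 251.6] [0.441 0.
[... 1249 characters left out ...]
 47] [637.5 351.1] [ 0.78  -0.669  0.119] rng [[0.77, -0.674, 0.115], [0.793, -0.663, 0.121]]
blue [620, 366, 20, 34, 167] [631.3 384.2] [ 0.631 -0.649  0.226] rng [[0.607, -0.652, 0.213], [0.655, -0.644, 0.239]]
green [273, 170, 24, 22, 266] [283.1 179. ] [0.525 0.138 0.147] rng [[0.504, 0.12, 0.121], [0.55, 0.16, 0.156]]
yel [256, 216, 16, 18, 234] [263.5 224.8] [0.437 0.128 0.032] rng [[0.418, 0.112, 0.009], [0.458, 0.149, 0.046]]
housing ((0.5541282892227173, 0.31458473205566406), (0.171482652425766, 0.1192842349410057), 82.78292083740234) 0.1391829249736687
unit ((0.6749466061592102, -0.17793260514736176), (0.3868750035762787, 0.20912684500217438), 79.59919738769531) 0.08715469027507902
```

View pics/crop1.png

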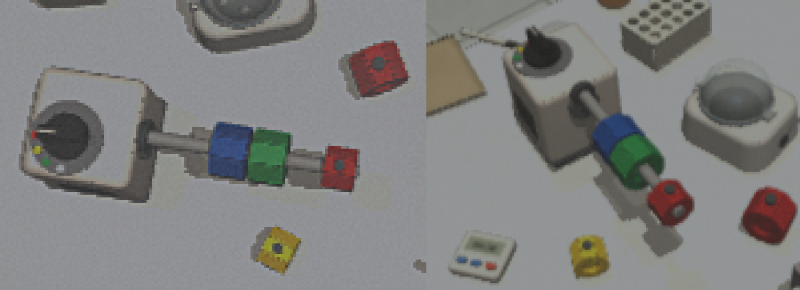

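The crop shows the red collar on the bar (left panel 340,168) clearly smaller than the bench red one (378,68), and it is the outermost part, so it is the one meant. The dial's pointer faces the red dot (35,135), meaning it is at fast. Only the blue and green carriers are present.

```bash
cat >> h.py <<'E'
def fitunit(s,verbose=1):
    """unit pose from top flat (z .088): rotated rect of largest blob"""
    P=cloud(s); m=((P[...,2]>.081)&(P[...,2]<.095)&(P[...,0]>.3)&(P[...,0]<.9)&(P[...,1]<.1)&(P[...,1]>-.5)&(s['depth']>0)).astype(np.uint8)
    m=cv2.morphologyEx(m,cv2.MORPH_OPEN,np.ones((9,9),np.uint8))
    n,l,st,ce=cv2.connectedComponentsWithStats(m); i=1+np.argmax(st[1:,4]); q=P[l==i][:,:2].astype(np.float32)
    return cv2.minAreaRect(q), q
def axisfit(q):
    c=q.mean(0); w,v=np.linalg.eigh(np.cov((q-c).T)); return c,v[:,-1]
E
python3 - <<'E'
from h import *
def ld(n):
    d=dict(np.load(n+'0.npz',allow_pickle=True)); d['n']=n; d['f']=float(d['f']);return d
t=ld('top'); c=ld('scene')
for s in (t,c):
    P=cloud(s); print(s['n'],'unit',fitunit(s)[0])
    X,Y,Z=P[...,0],P[...,1],P[...,2]
    m=((Z>.134)&(Z<.146)&(X>.45)&(X<.66)&(Y>.2)&(Y<.42)).astype(np.uint8)
    m=cv2.morphologyEx(m,cv2.MORPH_OPEN,np.ones((5,5),np.uint8)); q=P[m>0]
    print('housing',cv2.minAreaRect(q[:,:2].astype(np.float32)),q[:,2].mean())
    m=(Z>.158)&(X>.45)&(X<.66)&(Y>.2)&(Y<.42); q=P[m]; print('dial high',np.percentile(q,[2,50,98],axis=0).round(3).tolist(),len(q),cv2.minAreaRect(q[:,:2].astype(np.float32)))
    # bar: all points x,y in region z>.125
    m=(Z>.128)&(Z<.165)&(X>.44)&(X<.6)&(Y>.02)&(Y<.24); q=P[m]
    cc,d=axisfit(q[:,:2]); d*=np.sign(d[1]); print('bar',cc,d,np.degrees(np.arctan2(d[1],d[0])))
    al=(q[:,:2]-cc)@d; n=np.array([-d[1],d[0]]); la=(q[:,:2]-cc)@n
    for a in np.arange(-.12,.13,.01):
        k=(abs(al-a)<.005)
        if k.sum()>3: print(round(a,3),k.sum(),'y',round((cc+a*d)[1],3),'lat',np.percentile(la[k],[5,50,95]).round(4),'zmax',np.percentile(q[k,2],90).round(4))
E
```

```text
top unit ((0.6649975776672363, -0.22802898287773132), (0.28058797121047974, 0.19989097118377686), 81.47854614257812)
housing ((0.5581991076469421, 0.3402811884880066), (0.11391071230173111, 0.11221297830343246), 82.87094116210938) 0.13959738894588908
dial high [[0.537, 0.334, 0.161], [0.544, 0.356, 0.174], [0.552, 0.379, 0.179]] 100 ((0.5450402498245239, 0.35755831003189087), (0.04811624437570572, 0.014787295833230019), 86.42852783203125)
bar [0.5292346  0.13932338] [0.13606288 0.9907002 ] 82.17991450387782
-0.09 47 y 0.05 lat [-0.0198  0.001   0.0176] zmax 0.1507
-0.08 56 y 0.06 lat [-0.021   0.0006  0.0192] zmax 0.1531
-0.07 55 y 0.07 lat [-0.021   0.0022  0.0186] zmax 0.1538
-0.06 41 y 0.08 lat [-0.0188  0.      0.0182] zmax 0.1501
-0.05 20 y 0.09 lat [-0.0089 -0.0016  0.0056] zmax 0.1399
-0.04 20 y 0.1 lat [-0.0071 -0.0006  0.005 ] zmax 0.1377
-0.03 19 y 0.11 lat [-0.0083 -0.002   0.0054] zmax 0.1394
-0.02 43 y 0.12 lat [-0.0228 -0.0001  0.0206] zmax 0.1511
-0.01 65 y 0.129 lat [-0.025   0.0003  0.0244] zmax 0.1541
-0.0 71 y 0.139 lat [-0.0264  0.0013  0.0239] zmax 0.1547
0.01 68
[... 1548 characters left out ...]
1388
-0.01 96 y 0.119 lat [-0.0271 -0.0042  0.0187] zmax 0.1513
-0.0 79 y 0.129 lat [-0.0258  0.0044  0.0227] zmax 0.1553
0.01 56 y 0.139 lat [-0.0249  0.0037  0.022 ] zmax 0.1544
0.02 64 y 0.149 lat [-0.0263  0.0039  0.0219] zmax 0.1542
0.03 40 y 0.159 lat [-0.0196  0.0042  0.0223] zmax 0.1543
0.04 81 y 0.169 lat [-0.0279  0.0024  0.021 ] zmax 0.1546
0.05 57 y 0.178 lat [-0.0266  0.0051  0.022 ] zmax 0.1538
0.06 61 y 0.188 lat [-0.026   0.002   0.0214] zmax 0.1542
0.07 46 y 0.198 lat [-0.0262  0.0023  0.0216] zmax 0.1549
0.09 11 y 0.218 lat [-0.009  -0.0043  0.0014] zmax 0.1394
0.1 14 y 0.228 lat [-0.0117 -0.0042  0.0007] zmax 0.1394
0.11 12 y 0.238 lat [-0.0119 -0.0056  0.0005] zmax 0.1391
```

Measured poses:
- **Bar:** axis yaw about 82.5° through (0.529, 0.139); tip at y≈0.04.
- **Collar:** about (0.519, 0.065).
- **Dial:** (0.545, 0.3565), grip top z≈0.178, grip yaw about 87.5°, at fast.
- **Unit:** centre (0.665, -0.228), yaw about -8.8°.

Heights and sizes agree with the given ones, so I'm moving now.

```bash
python3 -m inch '[{"twist":[0,0,7],"slide":[0,0,0],"fingers":-1},{"twist":[0,0,7],"slide":[0,0,0],"fingers":-1},{"twist":[0,0,7],"slide":[0,0,0],"fingers":-1},{"twist":[0,0,7],"slide":[0,0,0],"fingers":-1},{"twist":[0,0,7],"slide":[0,0,0],"fingers":-1},{"twist":[0,0,7],"slide":[0,0,0],"fingers":-1},{"twist":[0,0,7],"slide":[0,0,0],"fingers":-1},{"twist":[0,0,7],"slide":[0,0,0],"fingers":-1},{"twist":[0,0,7],"slide":[0,0,0],"fingers":-1},{"twist":[0,0,7],"slide":[0,0,0],"fingers":-1}]' 30
python3 -m inch '[{"twist":[0,0,0],"slide":[-7.5,30,0],"fingers":-1},{"twist":[0,0,0],"slide":[-7.5,30,0],"fingers":-1},{"twist":[0,0,0],"slide":[-7.5,30,0],"fingers":-1},{"twist":[0,0,0],"slide":[-7.5,30,0],"fingers":-1},{"twist":[0,0,0],"slide":[-7.5,30,0],"fingers":-1},{"twist":[0,0,0],"slide":[-7.5,30,0],"fingers":-1},{"twist":[0,0,0],"slide":[-7.5,30,0],"fingers":-1},{"twist":[0,0,0],"slide":[-7.5,30,0],"fingers":-1},{"twist":[0,0,0],"slide":[-7.5,30,0],"fingers":-1},{"twist":[0,0,0],"slide":[-7.5,30,0],"fingers":-1},{"twist":[0,0,0],"slide":[-7.5,30,0],"fingers":-1},{"twist":[0,0,0],"slide":[0,0,0],"fingers":-1}]'
python3 - <<'E'
from h import *
s=snap('wrist'); save('w1.png',s['img']); R,p=tool(); print(p,R.round(3).tolist(),robot.state()['joint_positions'].round(2))
print(s['mount'],s['f'],s['cx'],s['cy'])
P=cloud(s); m=(P[...,2]>.160)&(P[...,2]<.185)&(abs(P[...,0]-.545)<.05)&(abs(P[...,1]-.356)<.05); q=P[m]
print(len(q),np.percentile(q,[2,50,98],axis=0).round(3).tolist(),cv2.minAreaRect(q[:,:2].astype(np.float32)))
print(shift([.545,.3565,.158]))
E
```

```text
time: 0.93
position: [0.1871, 0.4634, 0.231]
orientation: [0.0, 0.721, 0.693, -0.0]
wrist_force: [-0.1, -0.6, 0.7]
gripper_width: 0.0852
time: 1.93
position: [0.5181, 0.3674, 0.2298]
orientation: [0.0, 0.72, 0.693, -0.001]
wrist_force: [1.5, -0.3, 0.1]
gripper_width: 0.0853
[0.51608956 0.36836106 0.22994984] [[0.038, 0.999, -0.001], [0.999, -0.038, -0.001], [-0.001, -0.001, -1.0]] [ 0.62  0.51  0.38  1.45 -0.    2.23]
[[ 1.43734702e-04 -9.46980978e-01 -3.21289600e-01  8.25211824e-02]
 [ 9.99999398e-01 -2.13504975e-04  1.07666033e-03 -9.78169008e-04]
 [-1.08817378e-03 -3.21289561e-01  9.46980377e-01 -1.42244809e-01]
 [ 0.00000000e+00  0.00000000e+00  0.00000000e+00  1.00000000e+00]] 309.70691628693146 321.7255129824368 198.99111618106969
1344 [[0.538, 0.335, 0.163], [0.544, 0.361, 0.174], [0.552, 0.38, 0.176]] ((0.5450399518013, 0.3572339415550232), (0.04742976650595665, 0.01461237482726574), 87.90953826904297)
[-10.7  29.4  71.9]
```

View pics/w1.png

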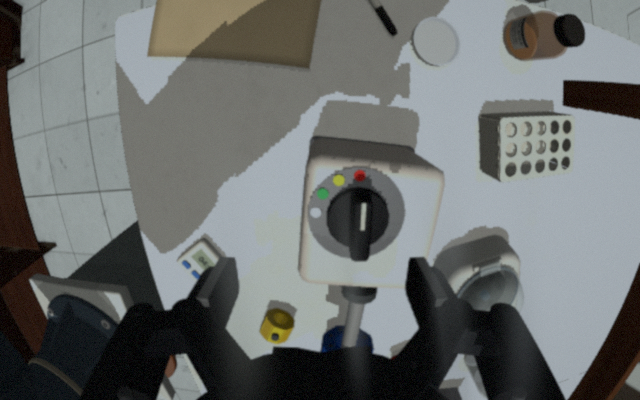

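The wrist view shows the pointer at (362,215) facing the red dot (360,175), confirming fast. The jaws are aligned with the grip.

```bash
python3 -m inch '[{"twist":[0,0,0],"slide":[-5.5,14.5,0],"fingers":-0.3},{"twist":[0,0,0],"slide":[-5.5,14.5,0],"fingers":-0.3},{"twist":[0,0,0],"slide":[0,0,0],"fingers":-0.3},{"twist":[0,0,0],"slide":[0,0,15],"fingers":-0.3},{"twist":[0,0,0],"slide":[0,0,15],"fingers":-0.3},{"twist":[0,0,0],"slide":[0,0,15],"fingers":-0.3},{"twist":[0,0,0],"slide":[0,0,15],"fingers":-0.3},{"twist":[0,0,0],"slide":[0,0,5],"fingers":-0.3},{"twist":[0,0,0],"slide":[0,0,0],"fingers":-0.3},{"twist":[0,0,0],"slide":[0,0,0],"fingers":-0.3}]'
python3 - <<'E'
from h import *
print(shift([.545,.357,.158]))
E
```

```text
time: 2.82
position: [0.5423, 0.358, 0.1669]
orientation: [-0.0, 0.719, 0.695, 0.0]
wrist_force: [0.7, 0.7, 0.2]
gripper_width: 0.0555
[-0.9  2.8  8.9]
```

```bash
python3 -m inch '[{"twist":[0,0,0],"slide":[-1,2.5,4],"fingers":-0.3},{"twist":[0,0,0],"slide":[0,0,4],"fingers":-0.3},{"twist":[0,0,0],"slide":[0,0,0],"fingers":1},{"twist":[0,0,0],"slide":[0,0,0],"fingers":1},{"twist":[0,0,0],"slide":[0,0,0],"fingers":1},{"twist":[0,0,0],"slide":[0,0,0],"fingers":1},{"twist":[0,0,0],"slide":[0,0,0],"fingers":1},{"twist":[0,0,0],"slide":[0,0,0],"fingers":1},{"twist":[0,0,0],"slide":[0,0,0],"fingers":1},{"twist":[0,0,0],"slide":[0,0,0],"fingers":1}]' 30
python3 - <<'E'
from h import *
print(shift([.545,.357,.158]))
E
```

```text
time: 3.65
position: [0.5457, 0.3567, 0.1587]
orientation: [0.0, 0.719, 0.695, 0.001]
wrist_force: [6.0, -0.8, 2.8]
gripper_width: 0.013
[ 0.3 -0.7  0.7]
```

```bash
python3 -m inch '[{"twist":[0,0,-6],"slide":[0,0,0],"fingers":1},{"twist":[0,0,-6],"slide":[0,0,0],"fingers":1},{"twist":[0,0,-6],"slide":[0,0,0],"fingers":1},{"twist":[0,0,-6],"slide":[0,0,0],"fingers":1},{"twist":[0,0,-6],"slide":[0,0,0],"fingers":1},{"twist":[0,0,-6],"slide":[0,0,0],"fingers":1},{"twist":[0,0,-6],"slide":[0,0,0],"fingers":1},{"twist":[0,0,-6],"slide":[0,0,0],"fingers":1},{"twist":[0,0,-6],"slide":[0,0,0],"fingers":1},{"twist":[0,0,-4],"slide":[0,0,0],"fingers":1},{"twist":[0,0,0],"slide":[0,0,0],"fingers":1},{"twist":[0,0,0],"slide":[0,0,0],"fingers":1}]'
python3 - <<'E'
from h import *
R,p=tool(); print(p, np.degrees(np.arctan2(R[1,0],R[0,0])),robot.state()['moment'])
E
```

```text
time: 4.65
position: [0.5457, 0.3566, 0.1587]
orientation: [0.0, 0.292, 0.956, 0.0]
wrist_force: [5.4, -0.9, 3.1]
gripper_width: 0.0133
[0.54566989 0.35655953 0.1586692 ] 146.02661244365103 [-0.25363361 -0.96451777 -0.06132156]
```

Released and lifted; the next step is to turn back toward the bar angle and check the dial.

```bash
python3 -m inch '[{"twist":[0,0,0],"slide":[0,0,0],"fingers":-0.3},{"twist":[0,0,0],"slide":[0,0,0],"fingers":-0.3},{"twist":[0,0,0],"slide":[0,0,0],"fingers":-0.3},{"twist":[0,0,0],"slide":[0,0,0],"fingers":-0.3},{"twist":[0,0,0],"slide":[0,0,0],"fingers":-0.3},{"twist":[0,0,0],"slide":[0,0,-10],"fingers":-0.3},{"twist":[0,0,0],"slide":[0,0,-20],"fingers":-0.3},{"twist":[0,0,0],"slide":[0,0,-30],"fingers":-0.3},{"twist":[0,0,0],"slide":[0,0,-30],"fingers":-0.3},{"twist":[0,0,7],"slide":[0,0,0],"fingers":-0.3},{"twist":[0,0,7],"slide":[0,0,0],"fingers":-0.3},{"twist":[0,0,7],"slide":[0,0,0],"fingers":-0.3}]'
python3 -m inch '[{"twist":[0,0,7],"slide":[0,0,0],"fingers":-0.3},{"twist":[0,0,7],"slide":[0,0,0],"fingers":-0.3},{"twist":[0,0,7],"slide":[0,0,0],"fingers":-0.3},{"twist":[0,0,7],"slide":[0,0,0],"fingers":-0.3},{"twist":[0,0,7],"slide":[0,0,0],"fingers":-0.3},{"twist":[0,0,7],"slide":[0,0,0],"fingers":-0.3},{"twist":[0,0,0],"slide":[0,0,0],"fingers":-0.3},{"twist":[0,0,0],"slide":[0,0,0],"fingers":-0.3}]'
python3 - <<'E'
from h import *
s=snap('wrist'); save('w2.png',s['img']); R,p=tool(); print(p, np.degrees(np.arctan2(R[1,0],R[0,0])))
P=cloud(s); m=(P[...,2]>.165)&(P[...,2]<.185)&(abs(P[...,0]-.545)<.05)&(abs(P[...,1]-.356)<.05); q=P[m]
print(len(q),cv2.minAreaRect(q[:,:2].astype(np.float32)))
print('collar', shift([.519,.065,.20]))
E
```

```text
time: 5.65
position: [0.5454, 0.3568, 0.2497]
orientation: [0.0, 0.464, 0.886, 0.001]
wrist_force: [0.4, -0.3, -0.9]
gripper_width: 0.0555
time: 6.32
position: [0.5453, 0.3567, 0.2489]
orientation: [0.0, 0.748, 0.664, 0.0]
wrist_force: [0.2, -0.4, -0.7]
gripper_width: 0.0558
[0.54521098 0.35664104 0.24872617] 83.27698272949776
1219 ((0.5453318357467651, 0.3570046126842499), (0.014296816661953926, 0.04829331487417221), 55.55891418457031)
collar [-292.7    8.1   48.7]
```

View pics/w2.png

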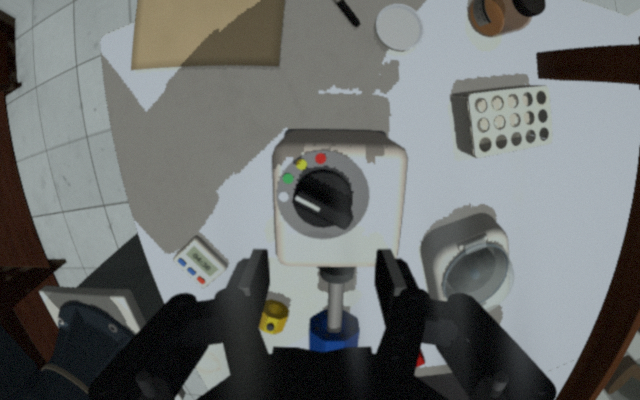

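The dial grip turned 57.7° (1.007 rad) and the pointer at (300,202) faces the green dot (288,178), so it is in standby. On to the collar.

```bash
python3 -m inch '[{"twist":[0,0,0],"slide":[-36.5,1,0],"fingers":-1},{"twist":[0,0,0],"slide":[-36.5,1,0],"fingers":-1},{"twist":[0,0,0],"slide":[-36.5,1,0],"fingers":-1},{"twist":[0,0,0],"slide":[-36.5,1,0],"fingers":-1},{"twist":[0,0,0],"slide":[-36.5,1,0],"fingers":-1},{"twist":[0,0,0],"slide":[-36.5,1,0],"fingers":-1},{"twist":[0,0,0],"slide":[-36.5,1,0],"fingers":-1},{"twist":[0,0,0],"slide":[-36.5,1,0],"fingers":-1},{"twist":[0,0,0],"slide":[0,0,30],"fingers":-1},{"twist":[0,0,0],"slide":[0,0,0],"fingers":-1},{"twist":[0,0,0],"slide":[0,0,0],"fingers":-1}]'
python3 - <<'E'
from h import *
print(shift([.519,.065,.108]))
s=snap('top'); P=cloud(s); hsv=cv2.cvtColor(s['img'],cv2.COLOR_RGB2HSV)
m=(((hsv[...,0]>170)|(hsv[...,0]<6))&(hsv[...,1]>110)&(P[...,2]>.12)&(P[...,2]<.16)); q=P[m]; print(len(q), np.percentile(q,[3,50,97],axis=0).round(3) if len(q) else 0)
print('unit',fitunit(s)[0])
s=snap('scene'); P=cloud(s); hsv=cv2.cvtColor(s['img'],cv2.COLOR_RGB2HSV)
m=(((hsv[...,0]>170)|(hsv[...,0]<6))&(hsv[...,1]>110)&(P[...,2]>.12)&(P[...,2]<.16)&(P[...,1]>0)&(P[...,0]<.6)); q=P[m]; print(len(q), np.percentile(q,[3,50,97],axis=0).round(3) if len(q) else 0)
E
```

```text
time: 7.28
position: [0.5168, 0.0657, 0.218]
orientation: [-0.001, 0.748, 0.663, -0.001]
wrist_force: [0.4, 1.1, 0.5]
gripper_width: 0.0852
[ -0.4   2.6 110. ]
9 [[0.545 0.387 0.135]
 [0.548 0.393 0.143]
 [0.848 0.653 0.15 ]]
unit ((0.6645342707633972, -0.22809699177742004), (0.2803342342376709, 0.20013830065727234), 82.45399475097656)
217 [[0.5   0.045 0.125]
 [0.514 0.057 0.145]
 [0.537 0.08  0.152]]
```

```bash
python3 -m inch '[{"twist":[0,0,0],"slide":[0,2.5,20],"fingers":-1},{"twist":[0,0,0],"slide":[0,0,20],"fingers":-1},{"twist":[0,0,0],"slide":[0,0,20],"fingers":-1},{"twist":[0,0,0],"slide":[0,0,20],"fingers":-1},{"twist":[0,0,0],"slide":[0,0,20],"fingers":-1},{"twist":[0,0,0],"slide":[0,0,10],"fingers":-1},{"twist":[0,0,0],"slide":[0,0,0],"fingers":-1},{"twist":[0,0,0],"slide":[0,0,0],"fingers":1},{"twist":[0,0,0],"slide":[0,0,0],"fingers":1},{"twist":[0,0,0],"slide":[0,0,0],"fingers":1},{"twist":[0,0,0],"slide":[0,0,0],"fingers":1},{"twist":[0,0,0],"slide":[0,0,0],"fingers":1}]' 50
python3 - <<'E'
from h import *
R,p=tool();print(p,robot.state()['gripper_width'],robot.state()['wrist_force'])
E
```

```text
time: 8.38
position: [0.5213, 0.0657, 0.1095]
orientation: [0.001, 0.749, 0.663, 0.001]
wrist_force: [1.7, 0.6, 8.6]
gripper_width: 0.0438
[0.52125709 0.06566813 0.10952704] 0.04377883370409502 [1.72684471 0.61238597 8.60153297]
```

```bash
python3 -m inch '[{"twist":[0,0,0],"slide":[0,0,-2.5],"fingers":1},{"twist":[0,0,0],"slide":[0,0,0],"fingers":1},{"twist":[0,0,0],"slide":[-8,0,0],"fingers":1},{"twist":[0,0,0],"slide":[-10,0,0],"fingers":1},{"twist":[0,0,0],"slide":[-10,0,0],"fingers":1},{"twist":[0,0,0],"slide":[-10,0,0],"fingers":1},{"twist":[0,0,0],"slide":[0,0,0],"fingers":1}]'
python3 -m inch '[{"twist":[0,0,0],"slide":[-10,0,0],"fingers":1},{"twist":[0,0,0],"slide":[-10,0,0],"fingers":1},{"twist":[0,0,0],"slide":[-10,0,0],"fingers":1},{"twist":[0,0,0],"slide":[-10,0,0],"fingers":1},{"twist":[0,0,0],"slide":[-10,0,0],"fingers":1},{"twist":[0,0,0],"slide":[-10,0,0],"fingers":1},{"twist":[0,0,0],"slide":[0,0,0],"fingers":1}]'
```

```text
time: 8.97
position: [0.515, 0.0256, 0.1107]
orientation: [0.0, 0.75, 0.662, -0.0]
wrist_force: [-0.1, -1.0, -1.1]
gripper_width: 0.0431
time: 9.55
position: [0.5079, -0.0336, 0.1108]
orientation: [0.0, 0.749, 0.662, -0.0]
wrist_force: [-0.1, 0.7, -1.0]
gripper_width: 0.0431
```

```bash
cat >> h.py <<'E'
def drawer(s):
    r,q=fitunit(s); c=np.array(r[0]); a=r[2] if r[1][0]>r[1][1] else r[2]-90
    if a<0:a+=180
    yaw=np.radians(a-90); ux=np.array([np.cos(yaw),np.sin(yaw)]); uy=np.array([-ux[1],ux[0]])
    P=cloud(s); X=(P[...,:2]-c)@ux; Y=(P[...,:2]-c)@uy; Z=P[...,2]; ok=s['depth']>0
    fp=ok&(Z>.078)&(Z<.095)&(X<-.15)&(X>-.33)&(abs(Y)<.14)
    fl=ok&(abs(Z-.013)<.006)&(X<-.105)&(X>-.30)&(abs(Y)<.135)
    print(s['n'],'unit',c.round(4),'yaw',np.degrees(yaw).round(2),r[1])
    if fp.any(): print(' panel x',np.percentile(X[fp],[3,50,97]).round(4),'y',np.percentile(Y[fp],[1,99]).round(3),fp.sum())
    if fl.any(): print(' floor x',np.percentile(X[fl],[1,50,99]).round(4),'y',np.percentile(Y[fl],[1,99]).round(4),fl.sum())
    return c,yaw,ux,uy
E
python3 - <<'E'
from h import *
for n in('top','scene'):
    s=snap(n); np.savez(n+'1.npz',**s); drawer(s)
E
```

```text
top unit [ 0.6643 -0.2282] yaw -7.69 (0.2794423997402191, 0.20158272981643677)
 panel x [-0.2737 -0.2687 -0.2637] y [-0.132  0.017] 185
 floor x [-0.2523 -0.179  -0.1062] y [-0.1193  0.0193] 2087
scene unit [ 0.6663 -0.2275] yaw -8.28 (0.2816328704357147, 0.2018561065196991)
 panel x [-0.2735 -0.2694 -0.2638] y [-0.138  0.136] 651
 floor x [-0.2726 -0.1781 -0.1066] y [-0.1148  0.122 ] 5387
```

```bash
python3 -m inch '[{"twist":[0,0,1.3],"slide":[-20,-0.7,0],"fingers":1},{"twist":[0,0,0],"slide":[-30,0,0],"fingers":1},{"twist":[0,0,0],"slide":[-30,0,0],"fingers":1},{"twist":[0,0,0],"slide":[-30,0,0],"fingers":1},{"twist":[0,0,0],"slide":[-30,0,0],"fingers":1},{"twist":[0,0,0],"slide":[-30,0,0],"fingers":1},{"twist":[0,0,0],"slide":[-30,0,0],"fingers":1},{"twist":[0,0,0],"slide":[-25,0,0],"fingers":1},{"twist":[0,0,0],"slide":[-15,0,0],"fingers":1},{"twist":[0,0,0],"slide":[0,0,0],"fingers":1},{"twist":[0,0,0],"slide":[0,0,0],"fingers":1}]'
python3 - <<'E'
from h import *
s=snap('scene'); drawer(s)
print(shift([.4739,-.2709,.019]))
E
```

```text
time: 10.57
position: [0.4733, -0.2693, 0.1106]
orientation: [-0.0, 0.757, 0.654, 0.0]
wrist_force: [0.9, 0.3, -1.5]
gripper_width: 0.0435
scene unit [ 0.6542 -0.3084] yaw 81.69 (0.11844569444656372, 0.20204617083072662)
 panel x [-0.3155 -0.2712 -0.2029] y [-0.126 -0.043] 603
 floor x [-0.2987 -0.2505 -0.2015] y [-0.1175 -0.044 ] 170
[-2.2  0.8 91.7]
```

```bash
python3 -m inch '[{"twist":[0,0,0],"slide":[-2,1,15],"fingers":1},{"twist":[0,0,0],"slide":[0,0,20],"fingers":1},{"twist":[0,0,0],"slide":[0,0,20],"fingers":1},{"twist":[0,0,0],"slide":[0,0,15],"fingers":1},{"twist":[0,0,0],"slide":[0,0,12],"fingers":1},{"twist":[0,0,0],"slide":[0,0,5],"fingers":1},{"twist":[0,0,0],"slide":[0,0,3],"fingers":1},{"twist":[0,0,0],"slide":[0,0,0],"fingers":1},{"twist":[0,0,0],"slide":[0,0,0],"fingers":1}]'
```

```text
time: 11.37
position: [0.4745, -0.2712, 0.0215]
orientation: [0.0, 0.756, 0.654, 0.0]
wrist_force: [0.5, 0.5, -0.8]
gripper_width: 0.0431
```

```bash
python3 -m inch '[{"twist":[0,0,0],"slide":[0,0,1.5],"fingers":1},{"twist":[0,0,0],"slide":[0,0,1.5],"fingers":1},{"twist":[0,0,0],"slide":[0,0,0],"fingers":1},{"twist":[0,0,0],"slide":[0,0,0],"fingers":1}]'
python3 -m inch '[{"twist":[0,0,0],"slide":[0,0,0],"fingers":0.1},{"twist":[0,0,0],"slide":[0,0,0],"fingers":0.1},{"twist":[0,0,0],"slide":[0,0,0],"fingers":-0.3},{"twist":[0,0,0],"slide":[0,0,0],"fingers":-0.3},{"twist":[0,0,0],"slide":[0,0,0],"fingers":-0.3},{"twist":[0,0,0],"slide":[0,0,-15],"fingers":-0.3},{"twist":[0,0,0],"slide":[0,0,-30],"fingers":-0.3},{"twist":[0,0,0],"slide":[0,0,-40],"fingers":-0.3},{"twist":[0,0,0],"slide":[0,0,-40],"fingers":-0.3},{"twist":[0,0,0],"slide":[0,0,-40],"fingers":-0.3},{"twist":[0,0,0],"slide":[0,0,-20],"fingers":-0.3}]'
python3 - <<'E'
from h import *
R,p=tool(); print(p, 'to green hover',shift([.5287,.139,.22]))
s=snap('wrist'); save('w3.png',s['img'])
E
```

```text
time: 11.7
position: [0.474, -0.2714, 0.0179]
orientation: [0.0, 0.756, 0.654, 0.0]
wrist_force: [0.3, 0.2, -1.0]
gripper_width: 0.0437
time: 12.62
position: [0.475, -0.2719, 0.2077]
orientation: [0.002, 0.756, 0.654, 0.001]
wrist_force: [-0.5, 0.1, 0.6]
gripper_width: 0.0558
[ 0.4749523  -0.27189099  0.20772391] to green hover [414.3  -6.  -13.1]
```

View pics/w3.png

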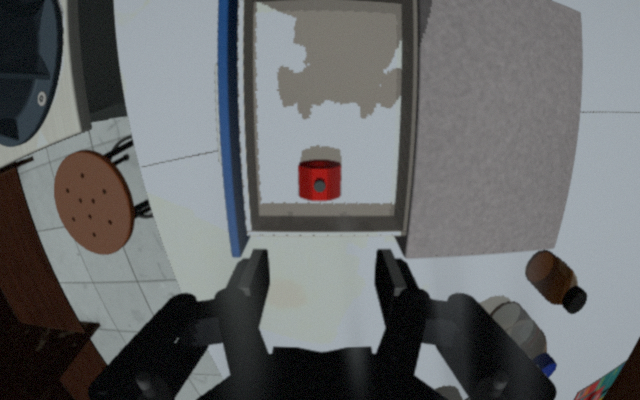

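The collar is lying flat at (320,180), near the drawer's -y end and clear of the walls. Next is the green carrier.

```bash
python3 -m inch '[{"twist":[0,0,-0.8],"slide":[37.5,-0.5,-12],"fingers":-1},{"twist":[0,0,0],"slide":[37.5,-0.5,0],"fingers":-1},{"twist":[0,0,0],"slide":[37.5,-0.5,0],"fingers":-1},{"twist":[0,0,0],"slide":[37.5,-0.5,0],"fingers":-1},{"twist":[0,0,0],"slide":[37.5,-0.5,0],"fingers":-1},{"twist":[0,0,0],"slide":[37.5,-0.5,0],"fingers":-1},{"twist":[0,0,0],"slide":[37.5,-0.5,0],"fingers":-1},{"twist":[0,0,0],"slide":[37.5,-0.5,0],"fingers":-1},{"twist":[0,0,0],"slide":[37.5,-0.5,0],"fingers":-1},{"twist":[0,0,0],"slide":[37.5,-0.5,0],"fingers":-1},{"twist":[0,0,0],"slide":[37.5,-0.5,0],"fingers":-1},{"twist":[0,0,0],"slide":[0,0,0],"fingers":-1}]'
python3 - <<'E'
from h import *
s=snap('scene'); P=cloud(s); hsv=cv2.cvtColor(s['img'],cv2.COLOR_RGB2HSV)
for lo,hi in (((50,90,40),(85,255,255)),((105,120,50),(125,255,255))):
    m=(cv2.inRange(hsv,lo,hi)>0)&(P[...,2]>.12)&(P[...,2]<.16)&(P[...,1]>0)&(P[...,0]<.6); q=P[m]; print(len(q), np.percentile(q,[3,50,97],axis=0).round(3).tolist() if len(q) else 0)
print(shift([.5287,.139,.106]), tool()[1])
drawer(s)
E
```

```text
time: 13.67
position: [0.5229, 0.1437, 0.2143]
orientation: [-0.001, 0.75, 0.661, 0.0]
wrist_force: [-0.2, -0.1, -0.7]
gripper_width: 0.0853
285 [[0.504, 0.12, 0.125], [0.523, 0.136, 0.149], [0.551, 0.161, 0.155]]
192 [[0.51, 0.162, 0.136], [0.529, 0.178, 0.151], [0.555, 0.198, 0.155]]
[ -1.5   6.2 108.3] [0.52274869 0.14121689 0.21433605]
scene unit [ 0.6667 -0.2282] yaw -8.65 (0.2809581458568573, 0.20220854878425598)
 panel x [-0.274  -0.2698 -0.2642] y [-0.138  0.135] 649
 floor x [-0.2729 -0.1787 -0.1065] y [-0.1243  0.1218] 5035
```

```bash
python3 -m inch '[{"twist":[0,0,0],"slide":[-4,6,18],"fingers":-1},{"twist":[0,0,0],"slide":[0,0,20],"fingers":-1},{"twist":[0,0,0],"slide":[0,0,20],"fingers":-1},{"twist":[0,0,0],"slide":[0,0,20],"fingers":-1},{"twist":[0,0,0],"slide":[0,0,20],"fingers":-1},{"twist":[0,0,0],"slide":[0,0,10],"fingers":-1},{"twist":[0,0,0],"slide":[0,0,0],"fingers":-1},{"twist":[0,0,0],"slide":[0,0,0],"fingers":1},{"twist":[0,0,0],"slide":[0,0,0],"fingers":1},{"twist":[0,0,0],"slide":[0,0,0],"fingers":1},{"twist":[0,0,0],"slide":[0,0,0],"fingers":1},{"twist":[0,0,0],"slide":[0,0,0],"fingers":1}]' 50
```

```text
time: 14.72
position: [0.5294, 0.1336, 0.1084]
orientation: [0.001, 0.752, 0.659, 0.001]
wrist_force: [0.1, -1.8, 5.1]
gripper_width: 0.0552
```

```bash
python3 -m inch '[{"twist":[0,0,0],"slide":[0,0,-3],"fingers":1},{"twist":[0,0,0],"slide":[0,0,-2],"fingers":1},{"twist":[0,0,0],"slide":[0,0,0],"fingers":1},{"twist":[0,0,0],"slide":[-8,0,0],"fingers":1},{"twist":[0,0,0],"slide":[-12,0,0],"fingers":1},{"twist":[0,0,0],"slide":[-12,0,0],"fingers":1},{"twist":[0,0,0],"slide":[-12,0,0],"fingers":1},{"twist":[0,0,0],"slide":[-12,0,0],"fingers":1},{"twist":[0,0,0],"slide":[0,0,0],"fingers":1}]'
python3 -m inch '[{"twist":[0,0,0],"slide":[-12,0,0],"fingers":1},{"twist":[0,0,0],"slide":[-12,0,0],"fingers":1},{"twist":[0,0,0],"slide":[-12,0,0],"fingers":1},{"twist":[0,0,0],"slide":[-12,0,0],"fingers":1},{"twist":[0,0,0],"slide":[-12,0,0],"fingers":1},{"twist":[0,0,0],"slide":[-12,0,0],"fingers":1},{"twist":[0,0,0],"slide":[-12,0,0],"fingers":1},{"twist":[0,0,0],"slide":[-12,0,0],"fingers":1},{"twist":[0,0,0],"slide":[-12,0,0],"fingers":1},{"twist":[0,0,0],"slide":[0,0,0],"fingers":1}]'
python3 - <<'E'
from h import *
s=snap('scene'); drawer(s)
s=snap('top'); drawer(s); save('t2.png',s['img'])
print(shift([.484,-.2016,.112]),robot.state()['gripper_width'])
E
```

```text
time: 15.47
position: [0.5206, 0.0754, 0.1118]
orientation: [0.0, 0.752, 0.659, -0.0]
wrist_force: [0.4, 1.2, -1.0]
gripper_width: 0.0555
time: 16.3
position: [0.5066, -0.0312, 0.1118]
orientation: [0.0, 0.752, 0.659, -0.0]
wrist_force: [0.6, 0.7, -1.6]
gripper_width: 0.0554
scene unit [ 0.6674 -0.2285] yaw -8.65 (0.2808860242366791, 0.20357012748718262)
 panel x [-0.2746 -0.2706 -0.2649] y [-0.138  0.135] 644
 floor x [-0.2736 -0.1792 -0.1062] y [-0.119   0.1216] 5047
top unit [ 0.6592 -0.2653] yaw -7.85 (0.20641660690307617, 0.1999436467885971)
 panel x [-0.2734 -0.2686 -0.2636] y [-0.097  0.056] 196
 floor x [-0.252  -0.1773 -0.1064] y [-0.0826  0.0612] 1994
[-1.735e+02 -1.000e-01 -2.000e-01] 0.055207408299575864
```

View pics/t2.png

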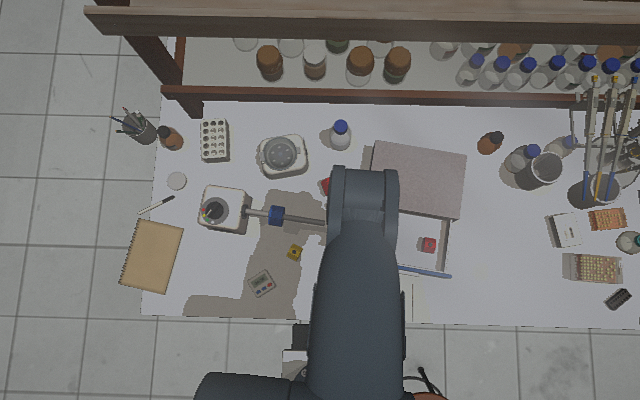

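The blue carrier is left alone on the bar at (276,215). The green one is held off the tip, the collar is in the drawer at (429,245), and the unit has not moved.

```bash
python3 -m inch '[{"twist":[0,0,0.8],"slide":[-15,0,0],"fingers":1},{"twist":[0,0,0],"slide":[-28,0,0],"fingers":1},{"twist":[0,0,0],"slide":[-28,0,0],"fingers":1},{"twist":[0,0,0],"slide":[-28,0,0],"fingers":1},{"twist":[0,0,0],"slide":[-28,0,0],"fingers":1},{"twist":[0,0,0],"slide":[-28,0,0],"fingers":1},{"twist":[0,0,0],"slide":[-18,0,0],"fingers":1},{"twist":[0,0,0],"slide":[0,0,20],"fingers":1},{"twist":[0,0,0],"slide":[0,0,20],"fingers":1},{"twist":[0,0,0],"slide":[0,0,20],"fingers":1},{"twist":[0,0,0],"slide":[0,0,15],"fingers":1},{"twist":[0,0,0],"slide":[0,0,0],"fingers":1}]'
python3 - <<'E'
from h import *
print(shift([.484,-.2016,.024]),robot.state()['gripper_width'],robot.state()['wrist_force'])
E
```

```text
time: 17.4
position: [0.4806, -0.1992, 0.0341]
orientation: [-0.002, 0.756, 0.654, -0.001]
wrist_force: [-0.9, 0.6, -1.6]
gripper_width: 0.0552
[-1.9  3.7 10.1] 0.055228636983566615 [-0.89884311  0.57451008 -1.58758102]
```

```bash
python3 -m inch '[{"twist":[0,0,0],"slide":[0,3,3],"fingers":1},{"twist":[0,0,0],"slide":[0,0,3],"fingers":1},{"twist":[0,0,0],"slide":[0,0,2],"fingers":1},{"twist":[0,0,0],"slide":[0,0,1],"fingers":1},{"twist":[0,0,0],"slide":[0,0,0],"fingers":1},{"twist":[0,0,0],"slide":[0,0,0],"fingers":1}]'
python3 -m inch '[{"twist":[0,0,0],"slide":[0,0,0],"fingers":-0.2},{"twist":[0,0,0],"slide":[0,0,0],"fingers":-0.2},{"twist":[0,0,0],"slide":[0,0,0],"fingers":-0.55},{"twist":[0,0,0],"slide":[0,0,0],"fingers":-0.55},{"twist":[0,0,0],"slide":[0,0,0],"fingers":-0.55},{"twist":[0,0,0],"slide":[0,0,-15],"fingers":-0.55},{"twist":[0,0,0],"slide":[0,0,-30],"fingers":-0.55},{"twist":[0,0,0],"slide":[0,0,-40],"fingers":-0.55},{"twist":[0,0,0],"slide":[0,0,-40],"fingers":-0.55},{"twist":[0,0,0],"slide":[0,0,-40],"fingers":-0.55},{"twist":[0,0,0],"slide":[0,0,-20],"fingers":-0.55}]'
python3 - <<'E'
from h import *
R,p=tool(); print(p, 'to blue hover',shift([.534,.180,.22]))
E
```

```text
time: 17.9
position: [0.4854, -0.2008, 0.0282]
orientation: [0.0, 0.756, 0.654, 0.0]
wrist_force: [0.8, -0.4, -1.6]
gripper_width: 0.055
time: 18.82
position: [0.4861, -0.2011, 0.2177]
orientation: [0.002, 0.756, 0.654, 0.001]
wrist_force: [1.7, -0.1, 0.6]
gripper_width: 0.066
[ 0.48611401 -0.20113083  0.21767211] to blue hover [384.   -7.6  -2.8]
```

```bash
python3 -m inch '[{"twist":[0,0,-0.8],"slide":[38,-0.6,-3],"fingers":-1},{"twist":[0,0,0],"slide":[38,-0.6,0],"fingers":-1},{"twist":[0,0,0],"slide":[38,-0.6,0],"fingers":-1},{"twist":[0,0,0],"slide":[38,-0.6,0],"fingers":-1},{"twist":[0,0,0],"slide":[38,-0.6,0],"fingers":-1},{"twist":[0,0,0],"slide":[38,-0.6,0],"fingers":-1},{"twist":[0,0,0],"slide":[38,-0.6,0],"fingers":-1},{"twist":[0,0,0],"slide":[38,-0.6,0],"fingers":-1},{"twist":[0,0,0],"slide":[38,-0.6,0],"fingers":-1},{"twist":[0,0,0],"slide":[38,-0.6,0],"fingers":-1},{"twist":[0,0,0],"slide":[0,0,0],"fingers":-1},{"twist":[0,0,0],"slide":[0,0,0],"fingers":-1}]'
python3 - <<'E'
from h import *
s=snap('scene'); P=cloud(s); hsv=cv2.cvtColor(s['img'],cv2.COLOR_RGB2HSV)
for lo,hi in (((50,90,40),(85,255,255)),((105,120,50),(125,255,255))):
    m=(cv2.inRange(hsv,lo,hi)>0)&(P[...,2]>.015)&(P[...,2]<.16)&(P[...,1]>-.33)&(P[...,1]<.3)&(P[...,0]<.6)&(P[...,0]>.43); q=P[m]; print(len(q), np.percentile(q,[3,50,97],axis=0).round(3).tolist() if len(q) else 0)
print(shift([.534,.180,.106]), tool()[1])
drawer(s); save('s2.png',s['img'])
E
```

```text
time: 19.82
position: [0.529, 0.1785, 0.2154]
orientation: [-0.0, 0.751, 0.661, -0.0]
wrist_force: [0.0, -0.4, 0.0]
gripper_width: 0.0852
438 [[0.457, -0.214, 0.028], [0.477, -0.198, 0.064], [0.504, -0.176, 0.071]]
222 [[0.51, 0.162, 0.129], [0.529, 0.179, 0.151], [0.556, 0.201, 0.155]]
[  3.5   4.5 109.6] [0.52908846 0.17718862 0.21558114]
scene unit [ 0.6664 -0.2278] yaw -8.5 (0.28072091937065125, 0.20198465883731842)
 panel x [-0.2735 -0.2695 -0.2637] y [-0.138  0.135] 647
 floor x [-0.2727 -0.1804 -0.1063] y [-0.1282  0.122 ] 4502
```

View pics/s2.png

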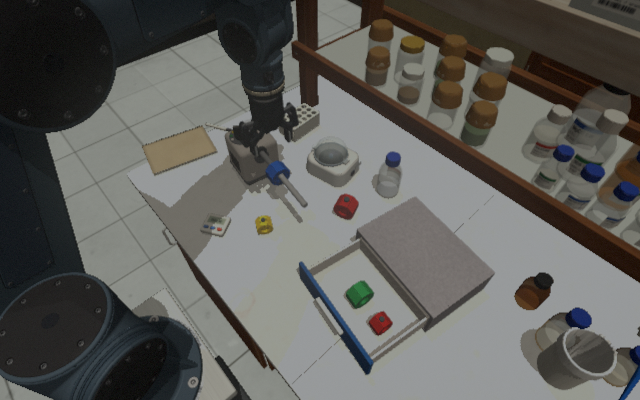

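The collar at (380,322) and green carrier at (360,293) lie flat in the drawer. Only blue remains on the bar at (278,172).

```bash
python3 -m inch '[{"twist":[0,0,0],"slide":[2,4.5,18],"fingers":-1},{"twist":[0,0,0],"slide":[0,0,20],"fingers":-1},{"twist":[0,0,0],"slide":[0,0,20],"fingers":-1},{"twist":[0,0,0],"slide":[0,0,20],"fingers":-1},{"twist":[0,0,0],"slide":[0,0,20],"fingers":-1},{"twist":[0,0,0],"slide":[0,0,11],"fingers":-1},{"twist":[0,0,0],"slide":[0,0,0],"fingers":-1},{"twist":[0,0,0],"slide":[0,0,0],"fingers":1},{"twist":[0,0,0],"slide":[0,0,0],"fingers":1},{"twist":[0,0,0],"slide":[0,0,0],"fingers":1},{"twist":[0,0,0],"slide":[0,0,0],"fingers":1},{"twist":[0,0,0],"slide":[0,0,0],"fingers":1}]' 50
```

```text
time: 20.87
position: [0.5352, 0.178, 0.1083]
orientation: [0.001, 0.752, 0.659, 0.001]
wrist_force: [2.5, -3.1, 8.2]
gripper_width: 0.0555
```

```bash
python3 -m inch '[{"twist":[0,0,0],"slide":[0,0,-3],"fingers":1},{"twist":[0,0,0],"slide":[0,0,-2],"fingers":1},{"twist":[0,0,0],"slide":[0,0,0],"fingers":1},{"twist":[0,0,0],"slide":[-8,0,0],"fingers":1},{"twist":[0,0,0],"slide":[-12,0,0],"fingers":1},{"twist":[0,0,0],"slide":[-12,0,0],"fingers":1},{"twist":[0,0,0],"slide":[-12,0,0],"fingers":1},{"twist":[0,0,0],"slide":[-12,0,0],"fingers":1},{"twist":[0,0,0],"slide":[0,0,0],"fingers":1}]'
```

```text
time: 21.62
position: [0.5263, 0.12, 0.1118]
orientation: [0.0, 0.752, 0.659, -0.0]
wrist_force: [0.8, -1.9, -1.2]
gripper_width: 0.0551
```

Continuing off the tip; y of about -0.03 or less is needed.

```bash
python3 -m inch '[{"twist":[0,0,0],"slide":[-12,0,0],"fingers":1},{"twist":[0,0,0],"slide":[-13,0,0],"fingers":1},{"twist":[0,0,0],"slide":[-13,0,0],"fingers":1},{"twist":[0,0,0],"slide":[-13,0,0],"fingers":1},{"twist":[0,0,0],"slide":[-13,0,0],"fingers":1},{"twist":[0,0,0],"slide":[-13,0,0],"fingers":1},{"twist":[0,0,0],"slide":[-13,0,0],"fingers":1},{"twist":[0,0,0],"slide":[-13,0,0],"fingers":1},{"twist":[0,0,0],"slide":[-13,0,0],"fingers":1},{"twist":[0,0,0],"slide":[-13,0,0],"fingers":1},{"twist":[0,0,0],"slide":[-13,0,0],"fingers":1},{"twist":[0,0,0],"slide":[-8,0,0],"fingers":1}]'
python3 - <<'E'
from h import *
s=snap('scene'); P=cloud(s); hsv=cv2.cvtColor(s['img'],cv2.COLOR_RGB2HSV)
m=(cv2.inRange(hsv,(105,120,50),(125,255,255))>0)&(P[...,2]>.015)&(P[...,1]>-.1)&(P[...,1]<.3)&(P[...,0]<.6)&(P[...,0]>.45); q=P[m]; print(len(q), np.percentile(q,[3,50,97],axis=0).round(3).tolist() if len(q) else 0)
c,yaw,ux,uy=drawer(s)
yaw=np.radians(-8.4);ux=np.array([np.cos(yaw),np.sin(yaw)]); uy=np.array([-ux[1],ux[0]])
g=np.array([.6653,-.228])-ux*.183+uy*.065; print(g,shift([*g,.112]),tool()[1],robot.state()['gripper_width'])
E
```

```text
time: 22.62
position: [0.5068, -0.0278, 0.1118]
orientation: [0.0, 0.752, 0.659, -0.0]
wrist_force: [0.5, 0.2, -2.2]
gripper_width: 0.0553
174 [[0.48, -0.043, 0.114], [0.505, -0.037, 0.15], [0.527, -0.026, 0.159]]
scene unit [ 0.6662 -0.2284] yaw -8.58 (0.2802996337413788, 0.20191559195518494)
 panel x [-0.2735 -0.2695 -0.2638] y [-0.138  0.135] 658
 floor x [-0.2727 -0.1803 -0.1063] y [-0.128   0.1224] 4509
[ 0.49375856 -0.1369641 ] [-1.093e+02  1.400e+00 -1.000e-01] [ 0.50676192 -0.0283995   0.11180798] 0.05532365365724011
```

```bash
python3 -m inch '[{"twist":[0,0,0.8],"slide":[-15,0.5,0],"fingers":1},{"twist":[0,0,0],"slide":[-25,0.5,0],"fingers":1},{"twist":[0,0,0],"slide":[-25,0,0],"fingers":1},{"twist":[0,0,0],"slide":[-25,0,0],"fingers":1},{"twist":[0,0,0],"slide":[-18,0,0],"fingers":1},{"twist":[0,0,0],"slide":[0,0,0],"fingers":1},{"twist":[0,0,0],"slide":[0,0,20],"fingers":1},{"twist":[0,0,0],"slide":[0,0,20],"fingers":1},{"twist":[0,0,0],"slide":[0,0,20],"fingers":1},{"twist":[0,0,0],"slide":[0,0,17],"fingers":1},{"twist":[0,0,0],"slide":[0,0,4],"fingers":1},{"twist":[0,0,0],"slide":[0,0,0],"fingers":1}]'
python3 - <<'E'
from h import *
print(shift([.4938,-.137,.0255]),robot.state()['gripper_width'],robot.state()['wrist_force'])
E
```

```text
time: 23.67
position: [0.492, -0.1326, 0.03]
orientation: [-0.001, 0.756, 0.654, -0.001]
wrist_force: [-0.8, 1.2, -1.6]
gripper_width: 0.0548
[-4.1  2.4  4.5] 0.0548382119084498 [-0.79111189  1.2484349  -1.58527714]
```

```bash
python3 -m inch '[{"twist":[0,0,0],"slide":[-2,1.5,2],"fingers":1},{"twist":[0,0,0],"slide":[0,0,1.5],"fingers":1},{"twist":[0,0,0],"slide":[0,0,0],"fingers":1},{"twist":[0,0,0],"slide":[0,0,0],"fingers":1}]'
python3 -m inch '[{"twist":[0,0,0],"slide":[0,0,0],"fingers":-0.2},{"twist":[0,0,0],"slide":[0,0,0],"fingers":-0.2},{"twist":[0,0,0],"slide":[0,0,0],"fingers":-0.55},{"twist":[0,0,0],"slide":[0,0,0],"fingers":-0.55},{"twist":[0,0,0],"slide":[0,0,0],"fingers":-0.55},{"twist":[0,0,0],"slide":[0,0,-15],"fingers":-0.55},{"twist":[0,0,0],"slide":[0,0,-30],"fingers":-0.55},{"twist":[0,0,0],"slide":[0,0,-40],"fingers":-0.55},{"twist":[0,0,0],"slide":[0,0,-40],"fingers":-0.55},{"twist":[0,0,0],"slide":[0,0,-30],"fingers":-0.55}]'
```

```text
time: 24.0
position: [0.4944, -0.1355, 0.0279]
orientation: [0.0, 0.756, 0.654, 0.0]
wrist_force: [1.2, -0.2, -1.1]
gripper_width: 0.0555
time: 24.83
position: [0.4942, -0.1354, 0.1856]
orientation: [0.001, 0.756, 0.654, 0.001]
wrist_force: [1.4, -0.3, 0.2]
gripper_width: 0.066
```

```bash
python3 -m inch '[{"twist":[0,0,0],"slide":[-11,-27,-3],"fingers":1},{"twist":[0,0,0],"slide":[-11,-27,0],"fingers":1},{"twist":[0,0,0],"slide":[-11,-27,0],"fingers":1},{"twist":[0,0,0],"slide":[-11,-27,0],"fingers":1},{"twist":[0,0,0],"slide":[-11,-27,0],"fingers":1},{"twist":[0,0,0],"slide":[-11,-27,0],"fingers":1},{"twist":[0,0,0],"slide":[0,0,0],"fingers":1},{"twist":[0,0,0],"slide":[0,0,0],"fingers":1}]'
python3 - <<'E'
from h import *
s=snap('scene'); drawer(s)
w=snap('wrist')
P=cloud(w); c=np.array([.6655,-.228]); yaw=np.radians(-8.4);ux=np.array([np.cos(yaw),np.sin(yaw)]); uy=np.array([-ux[1],ux[0]])
X=(P[...,:2]-c)@ux; Y=(P[...,:2]-c)@uy; Z=P[...,2]
P2=cloud(s); X2=(P2[...,:2]-c)@ux; Y2=(P2[...,:2]-c)@uy; Z2=P2[...,2]
for X_,Y_,Z_ in((X,Y,Z),(X2,Y2,Z2)):
    m=(Z_>.05)&(Z_<.072)&(X_<-.272)&(X_>-.32)&(abs(Y_)<.08); print('lip',m.sum(),np.percentile(np.c_[X_[m],Y_[m],Z_[m]],[2,50,98],axis=0).round(4).tolist() if m.any() else 0)
hsv=cv2.cvtColor(s['img'],cv2.COLOR_RGB2HSV)
for nm,lo,hi in (('g',(50,90,40),(85,255,255)),('b',(105,120,50),(125,255,255)),('r',(0,140,60),(5,255,255))):
    m=(cv2.inRange(hsv,lo,hi)>0)&(X2>-.258)&(X2<-.1)&(abs(Y2)<.12)&(Z2<.1);print(nm,m.sum(),np.percentile(np.c_[X2[m],Y2[m],Z2[m]],[3,50,97],axis=0).round(3).tolist() if m.any() else 0)
print(tool()[1])
save('s3.png',np.vstack([cv2.resize(s['img'][180:380,270:510],(600,500))]))
E
```

```text
time: 25.5
position: [0.3234, -0.1776, 0.1857]
orientation: [0.001, 0.757, 0.653, 0.0]
wrist_force: [0.7, 0.7, 0.2]
gripper_width: 0.0
scene unit [ 0.6664 -0.2281] yaw -8.26 (0.280469685792923, 0.20222072303295135)
 panel x [-0.2739 -0.2697 -0.264 ] y [-0.138  0.049] 479
 floor x [-0.2729 -0.1754 -0.106 ] y [-0.1275  0.1222] 3805
lip 2037 [[-0.2845, -0.0719, 0.0531], [-0.2763, 0.0065, 0.0624], [-0.2725, 0.0747, 0.0714]]
lip 306 [[-0.2834, -0.0731, 0.0546], [-0.2769, -0.0085, 0.0632], [-0.2721, 0.0477, 0.0703]]
g 443 [[-0.211, -0.011, 0.027], [-0.191, 0.002, 0.063], [-0.163, 0.024, 0.072]]
b 377 [[-0.212, 0.053, 0.027], [-0.191, 0.065, 0.064], [-0.165, 0.087, 0.071]]
r 281 [[-0.205, -0.09, 0.025], [-0.192, -0.078, 0.053], [-0.169, -0.058, 0.059]]
[ 0.32465452 -0.17739044  0.18551837]
```

View pics/s3.png

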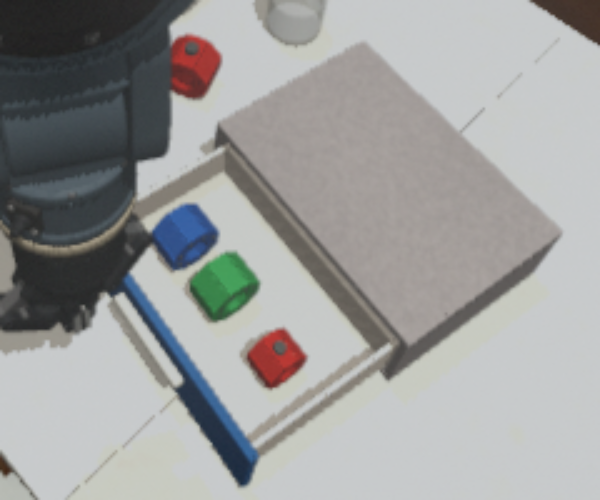

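All three lie flat in one layer: tops at 0.072, 0.072 and 0.059 m, under the 0.079 m limit. The unit has not moved. Now I lower in front of the lip and push it.

```bash
python3 -m inch '[{"twist":[0,0,0],"slide":[0,0,20],"fingers":1},{"twist":[0,0,0],"slide":[0,0,30],"fingers":1},{"twist":[0,0,0],"slide":[0,0,30],"fingers":1},{"twist":[0,0,0],"slide":[0,0,30],"fingers":1},{"twist":[0,0,0],"slide":[0,0,20],"fingers":1},{"twist":[0,0,0],"slide":[0,0,10],"fingers":1},{"twist":[0,0,0],"slide":[0,0,0],"fingers":1},{"twist":[0,0,0],"slide":[0,8,0],"fingers":1},{"twist":[0,0,0],"slide":[0,8,0],"fingers":1},{"twist":[0,0,0],"slide":[0,8,0],"fingers":1},{"twist":[0,0,0],"slide":[0,0,0],"fingers":1}]'
python3 -m inch '[{"twist":[0,0,0],"slide":[0,5,0],"fingers":1},{"twist":[0,0,0],"slide":[0,5,0],"fingers":1},{"twist":[0,0,0],"slide":[0,5,0],"fingers":1},{"twist":[0,0,0],"slide":[0,5,0],"fingers":1},{"twist":[0,0,0],"slide":[0,5,0],"fingers":1},{"twist":[0,0,0],"slide":[0,5,0],"fingers":1},{"twist":[0,0,0],"slide":[0,5,0],"fingers":1}]'
```

```text
time: 26.52
position: [0.3506, -0.1815, 0.0462]
orientation: [0.001, 0.756, 0.654, 0.001]
wrist_force: [0.6, 0.4, 0.2]
gripper_width: 0.0
time: 27.1
position: [0.3828, -0.1858, 0.0452]
orientation: [-0.0, 0.756, 0.654, -0.0]
wrist_force: [-1.2, -0.5, 0.1]
gripper_width: 0.0001
```

```bash
python3 -m inch '[{"twist":[0,0,0],"slide":[0,5,0],"fingers":1},{"twist":[0,0,0],"slide":[0,5,0],"fingers":1},{"twist":[0,0,0],"slide":[0,5,0],"fingers":1},{"twist":[0,0,0],"slide":[0,5,0],"fingers":1},{"twist":[0,0,0],"slide":[0,5,0],"fingers":1},{"twist":[0,0,0],"slide":[0,5,0],"fingers":1},{"twist":[0,0,0],"slide":[0,5,0],"fingers":1},{"twist":[0,0,0],"slide":[0,5,0],"fingers":1},{"twist":[0,0,0],"slide":[0,5,0],"fingers":1},{"twist":[0,0,0],"slide":[0,5,0],"fingers":1},{"twist":[0,0,0],"slide":[0,5,0],"fingers":1},{"twist":[0,0,0],"slide":[0,5,0],"fingers":1}]'
python3 -m inch '[{"twist":[0,0,0],"slide":[0,5,0],"fingers":1},{"twist":[0,0,0],"slide":[0,5,0],"fingers":1},{"twist":[0,0,0],"slide":[0,5,0],"fingers":1},{"twist":[0,0,0],"slide":[0,5,0],"fingers":1},{"twist":[0,0,0],"slide":[0,5,0],"fingers":1},{"twist":[0,0,0],"slide":[0,5,0],"fingers":1},{"twist":[0,0,0],"slide":[0,5,0],"fingers":1},{"twist":[0,0,0],"slide":[0,5,0],"fingers":1},{"twist":[0,0,0],"slide":[0,5,0],"fingers":1},{"twist":[0,0,0],"slide":[0,5,0],"fingers":1},{"twist":[0,0,0],"slide":[0,5,0],"fingers":1},{"twist":[0,0,0],"slide":[0,3,0],"fingers":1}]'
python3 - <<'E'
from h import *
R,p=tool();print(p,robot.state()['wrist_force'])
for n in('scene','top'):
  s=snap(n);c,yaw,ux,uy=drawer(s)
  P=cloud(s);Xx=(P[...,:2]-np.array([.6655,-.228]))@np.array([.9893,-.1461]);Yy=(P[...,:2]-np.array([.6655,-.228]))@np.array([.1461,.9893])
  hsv=cv2.cvtColor(s['img'],cv2.COLOR_RGB2HSV); m=(cv2.inRange(hsv,(105,100,40),(125,255,255))>0)&(abs(Yy)<.16)&(Xx<-.09)&(Xx>-.3)
  print('bluefront',m.sum(),np.percentile(Xx[m],[3,50,97]).round(4) if m.any() else 0)
E
```

```text
time: 28.1
position: [0.4424, -0.1945, 0.0453]
orientation: [-0.0, 0.756, 0.654, -0.0]
wrist_force: [-0.9, -1.6, -0.3]
gripper_width: -0.0001
time: 29.1
position: [0.5, -0.2029, 0.0453]
orientation: [0.0, 0.756, 0.654, 0.0]
wrist_force: [-2.2, -0.2, 0.5]
gripper_width: -0.0004
[ 0.49999808 -0.20287461  0.04532058] [-2.15514825 -0.22707341  0.50960104]
scene unit [ 0.6598 -0.27  ] yaw 81.68 (0.19585904479026794, 0.20148062705993652)
 panel x [-0.3279 -0.295  -0.2407] y [-0.131 -0.044] 425
 floor x [-0.2994 -0.2702 -0.2376] y [-0.1199 -0.0452] 98
bluefront 282 [-0.1432 -0.1406 -0.136 ]
top unit [ 0.6647 -0.2278] yaw -6.32 (0.28268906474113464, 0.19701692461967468)
 floor x [-0.2745 -0.1115 -0.1051] y [0.0165 0.1289] 140
bluefront 0 0
```

```bash
python3 -m inch '[{"twist":[0,0,0],"slide":[0,5,0],"fingers":1},{"twist":[0,0,0],"slide":[0,5,0],"fingers":1},{"twist":[0,0,0],"slide":[0,5,0],"fingers":1},{"twist":[0,0,0],"slide":[0,4,0],"fingers":1},{"twist":[0,0,0],"slide":[0,3,0],"fingers":1},{"twist":[0,0,0],"slide":[0,2,0],"fingers":1},{"twist":[0,0,0],"slide":[0,2,0],"fingers":1},{"twist":[0,0,0],"slide":[0,1,0],"fingers":1},{"twist":[0,0,0],"slide":[0,0,0],"fingers":1}]'
python3 - <<'E'
from h import *
s=snap('scene')
P=cloud(s);Xx=(P[...,:2]-np.array([.6655,-.228]))@np.array([.9893,-.1461]);Yy=(P[...,:2]-np.array([.6655,-.228]))@np.array([.1461,.9893])
hsv=cv2.cvtColor(s['img'],cv2.COLOR_RGB2HSV); m=(cv2.inRange(hsv,(105,100,40),(125,255,255))>0)&(abs(Yy)<.16)&(Xx<-.09)&(Xx>-.3)
print('bluefront',m.sum(),np.percentile(Xx[m],[3,50,97]).round(4) if m.any() else 0)
E
```

```text
time: 29.95
position: [0.5262, -0.2067, 0.0453]
orientation: [0.0, 0.756, 0.654, 0.0]
wrist_force: [0.4, -0.2, 0.4]
gripper_width: -0.0002
bluefront 298 [-0.1167 -0.1137 -0.109 ]
```

Another 4–6 mm is needed; I'll take 1 mm rows and watch the force.

```bash
for i in 1; do python3 -m inch '[{"twist":[0,0,0],"slide":[0,1,0],"fingers":1},{"twist":[0,0,0],"slide":[0,1,0],"fingers":1},{"twist":[0,0,0],"slide":[0,1,0],"fingers":1}]'; done
python3 -m inch '[{"twist":[0,0,0],"slide":[0,1,0],"fingers":1}]'
python3 -m inch '[{"twist":[0,0,0],"slide":[0,1,0],"fingers":1}]'
```

```text
time: 30.25
position: [0.5289, -0.2072, 0.0453]
orientation: [-0.0, 0.756, 0.654, -0.0]
wrist_force: [-1.4, 0.1, 0.2]
gripper_width: 0.0002
time: 30.33
position: [0.53, -0.2073, 0.0453]
orientation: [0.0, 0.756, 0.654, -0.0]
wrist_force: [-1.5, 1.1, 1.3]
gripper_width: 0.0003
time: 30.42
position: [0.531, -0.2075, 0.0453]
orientation: [0.0, 0.756, 0.654, -0.0]
wrist_force: [-0.9, -0.4, 0.3]
gripper_width: -0.0003
```

```bash
python3 -m inch '[{"twist":[0,0,0],"slide":[0,1,0],"fingers":1}]'
python3 -m inch '[{"twist":[0,0,0],"slide":[0,1,0],"fingers":1}]'
python3 -m inch '[{"twist":[0,0,0],"slide":[0,1,0],"fingers":1}]'
```

```text
time: 30.5
position: [0.532, -0.2076, 0.0453]
orientation: [0.0, 0.756, 0.654, -0.0]
wrist_force: [-0.6, -0.5, 0.4]
gripper_width: -0.0
time: 30.58
position: [0.5328, -0.2077, 0.0453]
orientation: [-0.0, 0.756, 0.654, -0.0]
wrist_force: [-9.3, 0.1, 4.7]
gripper_width: 0.0001
time: 30.67
position: [0.5329, -0.2077, 0.0452]
orientation: [-0.001, 0.756, 0.654, -0.001]
wrist_force: [-15.6, 1.7, 11.9]
gripper_width: -0.0002
```

There's a firm stop at x≈0.533 with 15.6 N and no further travel, so the drawer is shut against the unit. Backing off, then checking.

```bash
python3 -m inch '[{"twist":[0,0,0],"slide":[0,-5,0],"fingers":1},{"twist":[0,0,0],"slide":[0,-15,0],"fingers":1},{"twist":[0,0,0],"slide":[0,-30,0],"fingers":1},{"twist":[0,0,0],"slide":[0,-30,-20],"fingers":1},{"twist":[0,0,0],"slide":[0,-30,-40],"fingers":1},{"twist":[0,0,0],"slide":[0,-30,-40],"fingers":1},{"twist":[0,0,0],"slide":[0,-30,-40],"fingers":1},{"twist":[0,0,0],"slide":[0,-20,-20],"fingers":1},{"twist":[0,0,0],"slide":[0,0,0],"fingers":1},{"twist":[0,0,0],"slide":[0,0,0],"fingers":1}]'
python3 - <<'E'
from h import *
out=[]
for n in('scene','top'):
  s=snap(n);r,q=fitunit(s);print(n,r); P=cloud(s); out.append(s['img'])
  hsv=cv2.cvtColor(s['img'],cv2.COLOR_RGB2HSV); ux=np.array([.9893,-.1461]);uy=np.array([.1461,.9893])
  X=(P[...,:2]-np.array([.6655,-.228]))@ux;Y=(P[...,:2]-np.array([.6655,-.228]))@uy
  m=(cv2.inRange(hsv,(105,100,40),(125,255,255))>0)&(abs(Y)<.16)&(X<-.09)&(X>-.3); print('front',m.sum(),np.percentile(X[m],[3,50,97]).round(4) if m.any() else 0)
  k=(P[...,2]>.08)&(P[...,2]<.096)&(abs(Y)<.13)&(abs(X)<.16); print('top flat x',np.percentile(X[k],[.5,2,98,99.5]).round(4))
save('fin.png',np.hstack([cv2.resize(out[0][100:400,120:520],(400,300)),cv2.resize(out[1][100:325,110:510],(400,225+75))]))
E
```

```text
time: 31.5
position: [0.3611, -0.183, 0.1865]
orientation: [0.002, 0.757, 0.654, 0.001]
wrist_force: [0.3, -0.6, -0.1]
gripper_width: 0.0001
scene ((0.6616718173027039, -0.22732211649417877), (0.28074660897254944, 0.21442411839962006), 81.77322387695312)
front 504 [-0.1102 -0.1068 -0.1019]
top flat x [-0.1099 -0.1085  0.0955  0.0994]
top ((0.6652968525886536, -0.22703365981578827), (0.2795552611351013, 0.2006162852048874), 82.0353775024414)
front 239 [-0.11   -0.1063 -0.1022]
top flat x [-0.1108 -0.1078  0.0948  0.0984]
```

View pics/fin.png

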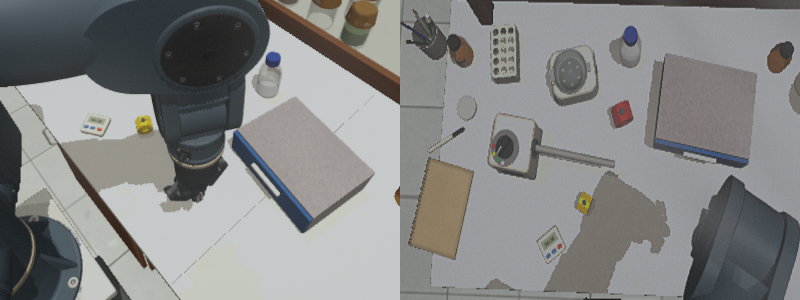

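The picture shows the drawer front flush with the unit (left panel at 270,180), the bar empty at (575,155), and the timer, bottle, yellow and larger red collars in place. Handing in.

Run:
```python
from h import *
s=snap('top'); P=cloud(s); m=(P[...,2]>.166)&(P[...,2]<.185)&(abs(P[...,0]-.545)<.04)&(abs(P[...,1]-.356)<.04)
print(cv2.minAreaRect(P[m][:,:2].astype(np.float32)))
print(robot.sign_off())
```

```text
((0.5447948575019836, 0.35738205909729004), (0.015093477442860603, 0.04791170731186867), 55.95863723754883)
the job is handed in; nothing more can be done
None
```

The rotator is stripped as asked, and I handed the job in about 32 s into the 210 s limit.

- **Dial:** I turned it from fast to standby. The wrist camera showed the pointer at the green dot, about 1.0 rad from where it started, and a last measurement just before hand-in agreed.
- **Collar and carriers:** I slid off the smaller red collar, then the green and blue carriers. Orange and grey were not on the bar. All three lie flat in one layer in the drawer, with their tops below the clearance limit.
- **Drawer:** It is pushed shut. It met a firm stop at about 16 N, and the front measured flush with the unit.
- **Other things:** In the final picture the bar is empty, and the timer, ethanol bottle, yellow collar and larger red collar look to be where they were; I checked these by eye only. The storage unit moved no more than 1–2 mm, which is within camera error.

No check failed. Some unit readings taken while the arm blocked the camera were unusable, so I ignored them in favour of the clear views. I never saw the unit get knocked or the grip slacken.

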